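# Release the latched key of the sample changer

### The job

One of the four grey keys on the sample changer's key unit is latched down. With the fingertips, tap the keys lightly one after the other, starting at the key nearest the dial, so lightly that none is pushed right down; only when all four have been tapped, press the latched one fully in and let go, so that it springs up level with the others. Do not press in the other three, and leave the cups and other things where they stand: nothing is picked up.

Things in the scene. Friction and masses are not known exactly. Their poses are not given: they have to be found in the camera images.
- console: the key unit of the sample changer: a fixed white box 150 mm (its x) x 370 mm (its y) x 60 mm high on the table; origin at the centre of its underside, so its flat top is at 60 mm. Its y axis runs along the row of keys towards the dial: a fixed black round knob, 34 mm across and 14 mm high, standing on the top at y = +135 mm in this frame, which never turns or moves
- key1: grey key, the one nearest the dial (console x = 0, y = 69 mm); origin at the centre of its top face, z up. The four keys are identical: flat tops 32 mm (console x) by 26 mm (console y), 46 mm apart, a free one standing 14 mm above the console's top.
- key2: grey key, second from the dial (console x = 0, y = 23 mm); origin at the centre of its top face, z up. Every free key moves straight down up to 10 mm against a spring (2 N to start, rising evenly to 10 N at the bottom) and always springs back up.
- key3: grey key, third from the dial (console x = 0, y = -23 mm); origin at the centre of its top face, z up. One of the four, a different one each time, is latched: its top stands 4.5 mm lower than a free one, 9.5 mm above the console's top, and gives nothing under less than 5.5 N.
- key4: grey key, the one farthest from the dial (console x = 0, y = -69 mm); origin at the centre of its top face, z up. A latched key pressed to the bottom (5.5 mm farther, about 10 N; its catch lets go about half-way, at 7 to 8 N) and let go springs fully up and stays up; let go sooner it stays latched.
- cup1: loose open stainless sample cup, 42 mm across and 30 mm high, standing upright; origin at the centre of its underside; a bystander, on the console's top at the end away from the dial (about console y = -150 mm)
- cup2: loose open stainless sample cup, 42 mm across and 30 mm high, standing upright; origin at the centre of its underside; a bystander, on the table close in front of or beyond the console
- cup3: loose open stainless sample cup, 42 mm across and 30 mm high, standing upright; origin at the centre of its underside; a bystander, on the table close in front of or beyond the console
- cup4: loose open stainless sample cup, 42 mm across and 30 mm high, standing upright; origin at the centre of its underside; a bystander, on the table close in front of or beyond the console
- die: loose steel pressing die, 44 mm foot with a 24 mm stem, 45 mm high, standing on the table close in front of or beyond the console; origin at the centre of its underside; a bystander
- reagent: loose amber bottle, 60 mm across and 130 mm high, standing at the robot's left; origin at the centre of its underside; a bystander
- spatula: loose spatula 160 mm long lying on the table at the robot's left; a bystander

How it is judged:
By the outcome, as a careful person would: the job done as asked, in the order asked, and still so for the second after the job is handed in, with the robot touching nothing.
It also fails if it takes over 51 s, if anything falls off the work surface, if the arm or the gripper's body presses on something with over 40 N, if the wrist force passes 120 N, or if a joint passes its speed limit or range.

### The arm

A 6-joint arm with a two-finger parallel gripper is mounted at the origin on the work surface. World frame = base frame: x ahead of the robot, y to its left, z up, the work surface at z = 0. Lengths are in m, angles in rad, forces in N, time in s.
With the tool pointing down it reaches from about 0.425 to 0.95 m from the base axis. Payload 3.5 kg.
Tool frame: the origin (TCP) lies on the centre line of the jaws, within the pads' length; the fingertips stand 11 mm ahead of it and the grasp point (between the pads) lies 8 mm behind it; x points along the fingers, y is the direction in which the jaws open and shut, and the axes are right-handed (so a half turn about x gives the same grasp; the last joint's range is limited). The gripper opens to 85 mm and grips with 20 to 120 N. Pads are 22 mm wide; open, the fingers measure 114 mm over their backs; the gripper's body (76 mm by 85 mm) begins 54 mm behind the grasp point. The pads swing forward as they close: fully open they stand 13 mm farther back than shut.
Start: joints at [1.056, 0.286, 1.577, -0, 1.279, -0.15], TCP at [0.241, 0.631, 0.242] pointing down, gripper open.
Joint ranges: [-2.77, 2.77], [-0.9, 2.22], [0.21, 2.48], [-1.53, 4.67], [0.24, 2.81], [-2.84, 2.84]. Speed limits (rad/s): [2.79, 2.79, 3.14, 3.14, 3.14, 3.14].

### API

Orientations are given as a unit quaternion [x, y, z, w].
In Python, from plant import ctrl gives the robot as it stands. The module is installed in compiled form; this text tells all that it offers.
- The arm moves only by the tool drive_tool, never from a script. Its argument "series" is a list of rows, each a list of 2 entries, a list of its own where there are three numbers: the shift along the tool's x, y, z in units of 50 mm (1.0 is 50 mm), then the turn, a rotation vector about the tool's x, y, z in degrees. A call has 1 to 5 rows; each row shifts and turns the pose as measured when the row begins, along the tool's axes as they then stand; what a row does not reach is not made up. A row lasts 1/10 s, in which the tool goes at most 50 mm and 8.59 degrees, less where a joint would pass 70% of its speed; a pose out of reach is approached as far as the arm can. A call is refused whole if a number of a shift passes 1 or a number of a turn 8.59, either way. A call with a gripper value outside its range is refused whole. "grip" is the gripper's target within -1 to 1 (fully open at 1, half-way at 0, shut at -1), set as the call begins (left out, the last holds). The fingers move at their own pace and stop on an object; "newtons" is the grip in N (left out, the last holds). Time passes only in rows, so rows that do not move let the fingers close. It gives the time, the measured TCP pose, the force and the opening at its end, in the units of the state.
- ctrl.get_state(): the state, without advancing time (a new reading comes with each control period).
- ctrl.read_camera(name): name is "scene" or "top" or "wrist"; returns a dict with "img" (400x640x3 uint8, red, green, blue), "camera_matrix" (3x3 intrinsics, pixels), "R" (3x3) and "t" (3): a world point X has camera coordinates R X + t. Camera axes: x right, y down, z forward; pixel columns grow to the right and rows downward; lengths in m; the calibration is good to about 2 mm. A picture is of the moment at which its call begins. There is no depth.
- ctrl.sign_off(): hands the job in, once; it reports no verdict.
The state is a dict: "time": time; "qpos": joint angles; "dq": joint speeds; "joint_efforts": joint torques, N m; "eef_pos": TCP position; "tcp_rot": TCP orientation; "contact_force": force on the tool from outside, world axes, zero at the start; "wrist_torque": the same for the moment, N m; "opening": opening from 0.0 (shut) to 1.0 (fully open).
Only numpy, scipy, OpenCV 4.12 (cv2) and the standard library are available. Lean on these libraries where they do the work, as an engineer would, in place of code of your own. Each camera call takes 0.05 s, during which the arm holds its last target.

## Working session

There is one attempt and no reset: what is moved stays moved. The work goes in short steps, Python scripts to look and compute and a tool call to move; the robot and the scene stay as the last step left them, time stands still between calls to the robot, and variables do not carry over. Pictures are saved under pics/ and viewed, and the job is handed in when it is done.

Besides the shell and the picture viewer there is one more tool, called as name(argument=value, ...), one argument or row to a line, values as JSON. drive_tool: Moves the arm, as the interface text tells. Its arguments: {"type":"object","properties":{"series":{"type":"array"},"grip":{"type":"number"},"newtons":{"type":"number"}},"required":["series"]}

```bash
mkdir -p pics
python3 - <<'E'
from plant import ctrl
import cv2
s=ctrl.get_state(); print({k:s[k] for k in s})
for n in ("scene","top"):
    c=ctrl.read_camera(n); cv2.imwrite(f"pics/{n}0.png",c["img"][:,:,::-1]); print(n,c["camera_matrix"],c["R"],c["t"])
    import numpy as np; np.savez(f"{n}.npz",K=c["camera_matrix"],R=c["R"],t=c["t"],img=c["img"])
E
```

```text
{'time': 0.0, 'qpos': array([ 1.05599199e+00,  2.87212458e-01,  1.57815681e+00, -1.32561571e-05,
        1.27860439e+00, -1.50008972e-01]), 'dq': array([ 0.00035706, -0.0005006 ,  0.00334887,  0.00144466,  0.00060588,
       -0.00128995]), 'joint_efforts': array([-1.29203654e-04, -4.05974507e+01, -2.92625803e+01, -2.10748958e-04,
        5.91524920e-03,  2.36068658e-06]), 'eef_pos': array([0.24048171, 0.63004054, 0.24092688]), 'tcp_rot': array([ 0.12746207,  0.69564723, -0.12905646,  0.69510631]), 'contact_force': array([-0.14391092,  0.85491756,  0.57741338]), 'wrist_torque': array([ 0.00051375,  0.0158929 , -0.00121786]), 'opening': 0.9998750897620343}
scene [[444.84632059   0.         315.41563997]
 [  0.         444.84632059 203.78953328]
 [  0.           0.           1.        ]] [[ 0.06172256  0.99808382 -0.00435989]
 [ 0.70106469 -0.04646296 -0.71158238]
 [-0.71042144  0.04086412 -0.70258914]] [-0.1870145  -0.3186148   1.66985412]
top [[361.29075392   0.         323.51932624]
 [  0.         361.29075392 203.5506052 ]
 [  0.           0.           1.        ]] [[-0.02382548 -0.99936749  0.02640029]
 [-0.98047492  0.01820262 -0.1957999 ]
 [ 0.19519549 -0.03054985 -0.98028844]] [0.15379032 0.57883987 0.74290245]
```

View pics/scene0.png

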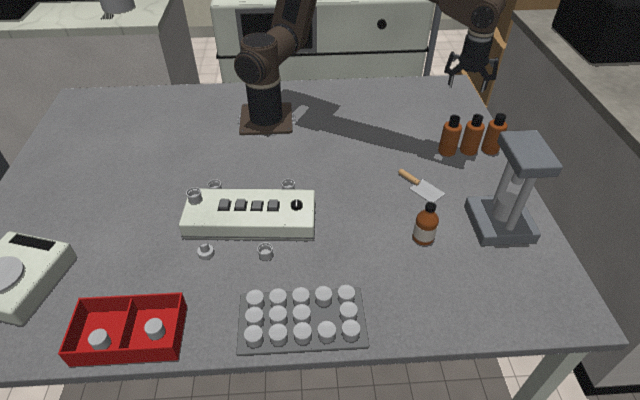

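View pics/top0.png

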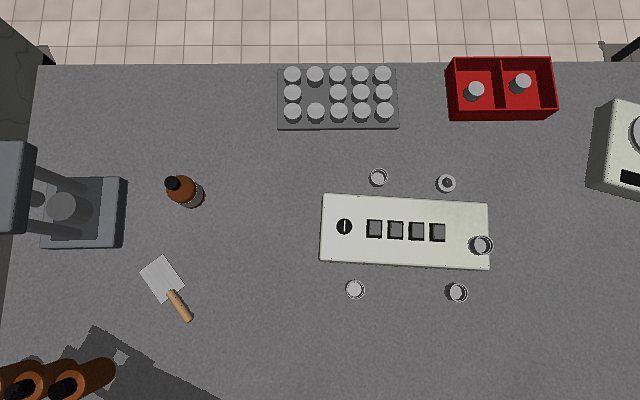

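The scene shows the console ahead of the robot with the dial at its left end (top view about 344,226). The keys are at about (374,229), (395,230), (416,231) and (438,232), and cup1 is at (480,245). I'll enlarge this area.

Run:
```python
import cv2
a=cv2.imread("pics/top0.png")[180:285,310:505]; cv2.imwrite("pics/topc.png",cv2.resize(a,None,fx=4,fy=4,interpolation=cv2.INTER_CUBIC))
a=cv2.imread("pics/scene0.png")[175:245,175:325]; cv2.imwrite("pics/scenec.png",cv2.resize(a,None,fx=5,fy=5,interpolation=cv2.INTER_CUBIC))
```

```text
(no output)
```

View pics/topc.png

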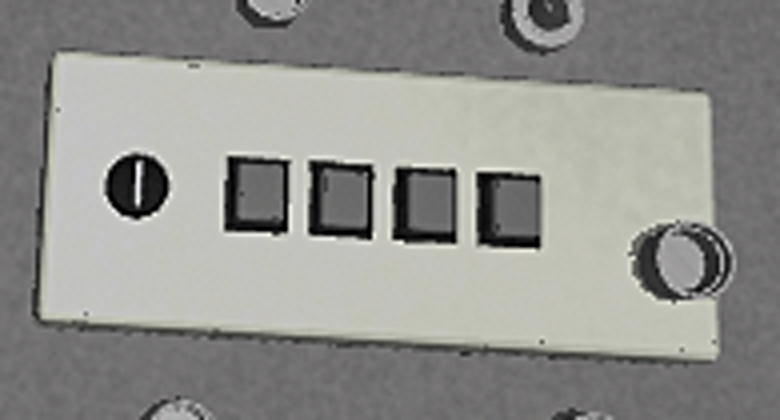

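View pics/scenec.png

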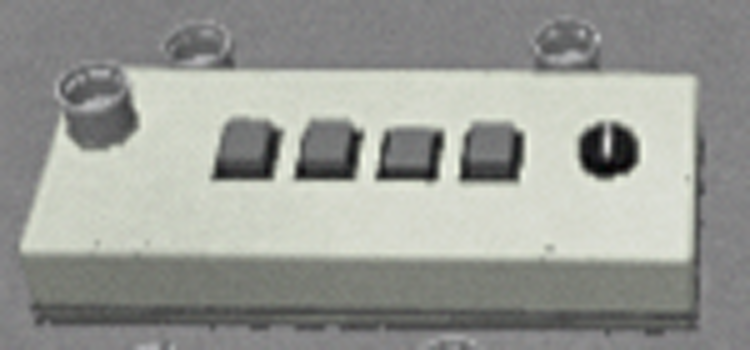

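```bash
cat > h.py <<'E'
import numpy as np
def load(n): return np.load(n+".npz")
def proj(c,X): p=(c["R"]@np.atleast_2d(X).T).T+c["t"]; p=p@c["K"].T; return p[:,:2]/p[:,2:]
def back(c,uv,z):
    d=c["R"].T@np.linalg.solve(c["K"],[uv[0],uv[1],1]); o=-c["R"].T@c["t"]
    return o+d*(z-o[2])/d[2]
def world(p,loc):
    x,y,a=p; R=np.array([[np.cos(a),-np.sin(a)],[np.sin(a),np.cos(a)]]); loc=np.atleast_2d(loc).astype(float)
    return np.c_[loc[:,:2]@R.T+[x,y],loc[:,2]]
E
python3 - <<'E'
from h import *
from scipy.optimize import least_squares
T=load("top");S=load("scene")
print("campos",-T["R"].T@T["t"],-S["R"].T@S["t"])
uvT=np.array([(55,55),(711,94),(718,357),(38,320),(137,187)])/4+[310,180]
# corners local: image top = +x world, left=+y
loc=np.array([(75,185,60),(75,-185,60),(-75,-185,60),(-75,185,60),(0,135,74)])/1000
uvS=np.array([(695,78),(693,258),(22,252),(608,152)])/5+[175,175]
locS=np.array([(-75,185,60),(75,185,60),(75,-185,60),(0,135,74)])/1000
f=lambda p,m:np.r_[((proj(T,world(p,loc))-uvT).ravel() if m&1 else []),((proj(S,world(p,locS))-uvS).ravel() if m&2 else [])]
for m in (1,2,3):
    r=least_squares(f,[0.65,-0.1,0],args=(m,)); print(m,r.x,np.round(r.fun,1))
p=r.x
for z in (.074,.0695):
  K=np.array([(0,y,z) for y in (.069,.023,-.023,-.069)]); W=world(p,K); print(W.round(4)); print("top crop",((proj(T,W)-[310,180])*4).round(0).tolist(),"scene crop",((proj(S,W)-[175,175])*5).round(0).tolist())
np.save("p.npy",p)
E
```

```text
campos [0.42619089 0.1658522  0.83753536] [1.42121277 0.10361524 0.94568533]
1 [ 0.51692299 -0.03527759 -0.07810763] [-1.3 -1.3  0.8 -1.3  1.5  1.4 -0.9  1.  -0.1 -0.2]
2 [ 0.52606757 -0.03194149 -0.08558509] [ 1.4 -0.9  0.5  1.1 -2.1  0.3  0.2 -1.3]
3 [ 0.51869253 -0.03432676 -0.08121063] [-1.6 -2.4  0.4 -1.8  0.9  0.9 -1.4 -0.1 -0.6 -1.2  0.4 -2.7 -0.4 -1.1
 -2.5 -1.5 -0.7 -3.3]
[[ 0.5243  0.0344  0.074 ]
 [ 0.5206 -0.0114  0.074 ]
 [ 0.5168 -0.0573  0.074 ]
 [ 0.5131 -0.1031  0.074 ]]
top crop [[258.0, 190.0], [344.0, 195.0], [429.0, 200.0], [515.0, 205.0]] scene crop [[487.0, 134.0], [405.0, 134.0], [323.0, 133.0], [242.0, 132.0]]
[[ 0.5243  0.0344  0.0695]
 [ 0.5206 -0.0114  0.0695]
 [ 0.5168 -0.0573  0.0695]
 [ 0.5131 -0.1031  0.0695]]
top crop [[257.0, 191.0], [342.0, 196.0], [427.0, 201.0], [512.0, 206.0]] scene crop [[488.0, 140.0], [406.0, 139.0], [324.0, 138.0], [243.0, 138.0]]
```

```bash
cat > go.py <<'E'
import sys
from h import *
from plant import ctrl
from scipy.spatial.transform import Rotation as Ro
def go(tgt,yaw):
    s=ctrl.get_state(); R=Ro.from_quat(s["tcp_rot"]).as_matrix()
    # desired: tool x down, tool y along world dir yaw (mod 180)
    best=None
    for k in (0,np.pi):
        y=np.array([np.cos(yaw+k),np.sin(yaw+k),0]); x=np.array([0,0,-1.]); D=np.c_[x,y,np.cross(x,y)]
        rv=Ro.from_matrix(R.T@D).as_rotvec(degrees=True)
        if best is None or np.linalg.norm(rv)<np.linalg.norm(best): best=rv
    print("t",round(s["time"],2),"pos",s["eef_pos"].round(4),"F",s["contact_force"].round(2),"open",round(s["opening"],2),"q6",s["qpos"].round(2))
    print("tool axes\n",R.round(3))
    print("shift units",((R.T@(np.array(tgt)-s["eef_pos"]))/0.05).round(3),"turn",best.round(2))
E
python3 - <<'E'
from go import *
p=np.load("p.npy"); W=world(p,(0,.069,.15))[0]; print(W)
go(W,p[2]); go(W,p[2]+np.pi/2)
for k in range(3): print(ctrl.get_state()["contact_force"])
E
```

```text
[0.52428991 0.03444583 0.15      ]
t 0.1 pos [0.2405 0.6301 0.2411] F [ 0.75 -0.06  0.18] open 1.0 q6 [ 1.06  0.29  1.58  0.    1.28 -0.15]
tool axes
 [[-0.001  0.357  0.934]
 [-0.002  0.934 -0.357]
 [-1.    -0.002 -0.   ]]
shift units [ 1.837 -9.1    9.553] turn [7.375e+01 6.000e-02 1.200e-01]
t 0.1 pos [0.2405 0.6301 0.2411] F [ 0.75 -0.06  0.18] open 1.0 q6 [ 1.06  0.29  1.58  0.    1.28 -0.15]
tool axes
 [[-0.001  0.357  0.934]
 [-0.002  0.934 -0.357]
 [-1.    -0.002 -0.   ]]
shift units [ 1.837 -9.1    9.553] turn [-16.25  -0.04   0.12]
[ 0.74986772 -0.05857091  0.18040322]
[ 0.74986772 -0.05857091  0.18040322]
[ 0.74986772 -0.05857091  0.18040322]
```

drive_tool(
  series=[
    [[0,0,0.5],[-8.1,0,0]],
    [[0,0,0.5],[-8.1,0,0]],
  ],
  grip=-1,
)

```text
time: 0.3
eef_pos: [0.2857, 0.6158, 0.2394]
tcp_rot: [0.023, 0.708, -0.025, 0.705]
contact_force: [0.7, -0.7, 0.5]
opening: 0.688
```

Run:
```python
from go import *
p=np.load("p.npy"); W=world(p,(0,.069,.15))[0]
go(W,p[2]+np.pi/2)
T=load("top"); print("reagent",back(T,(170,182),.13),back(T,(195,195),0))
```

```text
t 0.3 pos [0.2857 0.6158 0.2394] F [ 0.73 -0.67  0.52] open 0.69 q6 [ 0.99  0.3   1.57  0.    1.28 -0.52]
tool axes
 [[-0.004  0.068  0.998]
 [-0.004  0.998 -0.068]
 [-1.    -0.004 -0.003]]
shift units [  1.818 -11.269   5.556] turn [ 0.76 -0.18  0.24]
reagent [0.6166841  0.44964896 0.13      ] [0.61909184 0.44177293 0.        ]
```

drive_tool(
  series=[
    [[0,-0.9,0.4],[0,0,0]],
    [[0,-0.9,0.4],[0,0,0]],
    [[0,-0.9,0.4],[0,0,0]],
    [[0,-0.9,0.4],[0,0,0]],
    [[0,-0.9,0.4],[0,0,0]],
  ],
)

```text
time: 0.8
eef_pos: [0.372, 0.3817, 0.2341]
tcp_rot: [0.018, 0.71, -0.024, 0.704]
contact_force: [0.8, -0.5, 0.1]
opening: -0.001
```

drive_tool(
  series=[
    [[0,-0.9,0.4],[0,0,0]],
    [[0,-0.9,0.4],[0,0,0]],
    [[0,-0.9,0.4],[0,0,0]],
    [[0,-0.9,0.4],[0,0,0]],
    [[0,-0.9,0.4],[0,0,0]],
  ],
)

```text
time: 1.3
eef_pos: [0.4565, 0.1465, 0.2336]
tcp_rot: [0.017, 0.71, -0.024, 0.703]
contact_force: [1.3, -0.8, 1.3]
opening: 0.002
```

Run:
```python
from go import *
p=np.load("p.npy"); W=world(p,(0,.069,.15))[0]
go(W,p[2]+np.pi/2)
```

```text
t 1.3 pos [0.4565 0.1465 0.2336] F [ 1.31 -0.79  1.26] open 0.0 q6 [ 0.1  -0.14  2.05 -0.01  1.25 -1.41]
tool axes
 [[-0.01   0.058  0.998]
 [-0.01   0.998 -0.058]
 [-1.    -0.011 -0.009]]
shift units [ 1.681 -2.142  1.499] turn [ 1.34 -0.51  0.61]
```

drive_tool(
  series=[
    [[0,-0.75,0.5],[1.3,-0.5,0.6]],
    [[0,-0.75,0.5],[0,0,0]],
    [[0,-0.6,0.45],[0,0,0]],
    [[0,0,0],[0,0,0]],
  ],
)

```text
time: 1.7
eef_pos: [0.5227, 0.0264, 0.2326]
tcp_rot: [0.031, 0.707, -0.032, 0.706]
contact_force: [-0.2, 0.7, 0.0]
opening: 0.0
```

Run:
```python
from go import *
import cv2
p=np.load("p.npy"); W=world(p,(0,.069,.15))[0]
go(W,p[2]+np.pi/2)
for n in ("wrist","top","scene"):
    c=ctrl.read_camera(n); cv2.imwrite(f"pics/{n}1.png",c["img"][:,:,::-1]);np.savez(f"{n}1.npz",K=c["camera_matrix"],R=c["R"],t=c["t"])
```

```text
t 1.7 pos [0.5227 0.0264 0.2326] F [-0.16  0.71  0.04] open 0.0 q6 [-0.14 -0.04  1.96 -0.    1.23 -1.62]
tool axes
 [[-0.     0.089  0.996]
 [-0.001  0.996 -0.089]
 [-1.    -0.001 -0.   ]]
shift units [1.653 0.165 0.017] turn [-0.45 -0.02  0.05]
```

View pics/wrist1.png

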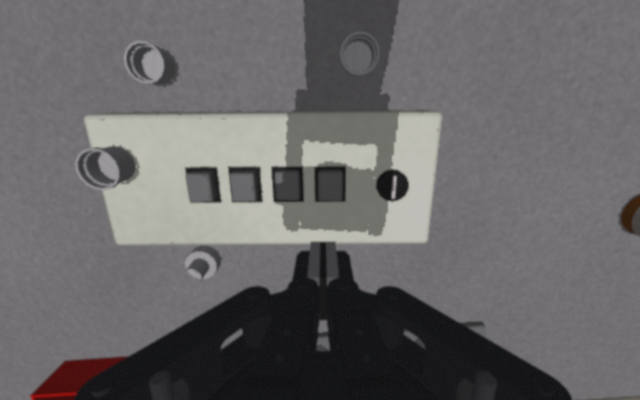

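View pics/scene1.png

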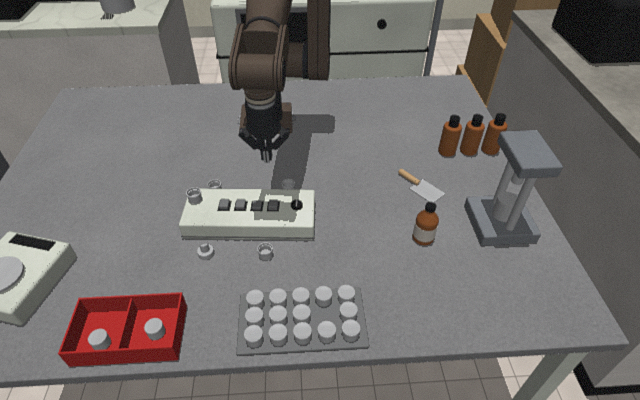

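Run:
```python
import cv2
a=cv2.imread("pics/wrist1.png")[100:255,70:450]; cv2.imwrite("pics/wrist1c.png",cv2.resize(a,None,fx=2.1,fy=2.1,interpolation=cv2.INTER_CUBIC))
a=cv2.imread("pics/wrist1.png")[150:220,170:420]; cv2.imwrite("pics/wrist1d.png",cv2.resize(a,None,fx=3.2,fy=3.2,interpolation=cv2.INTER_CUBIC))
```

```text
(no output)
```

View pics/wrist1c.png

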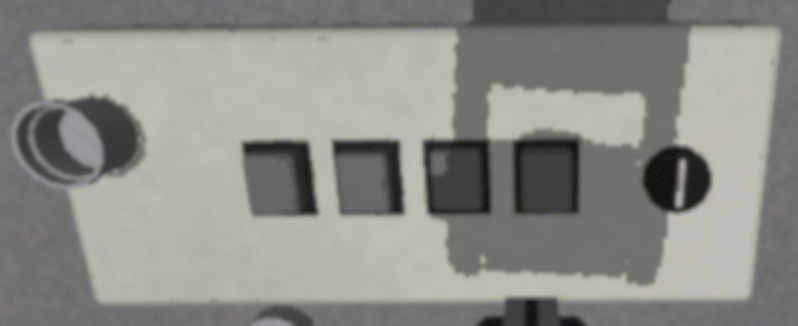

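View pics/wrist1d.png

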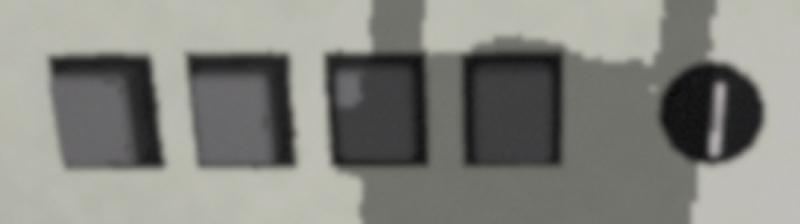

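Run:
```python
from h import *
from scipy.optimize import least_squares
T=load("top");S=load("scene");V=load("wrist1")
uvT=np.array([(55,55),(711,94),(718,357),(38,320),(137,187)])/4+[310,180]
loc=np.array([(75,185,60),(75,-185,60),(-75,-185,60),(-75,185,60),(0,135,74)])/1000
uvS=np.array([(695,78),(693,258),(22,252),(608,152)])/5+[175,175]
locS=np.array([(-75,185,60),(75,185,60),(75,-185,60),(0,135,74)])/1000
uvV=np.array([(751,298),(97,302),(30,34),(780,28),(677,180)])/2.1+[70,100]
ft=lambda p:(proj(T,world(p,loc))-uvT).ravel()
fs=lambda p:(proj(S,world(p,locS))-uvS).ravel()
fv=lambda p:(proj(V,world(p,loc))-uvV).ravel()
for nm,f in (("top",ft),("scene",fs),("wrist",fv),("tw",lambda p:np.r_[ft(p),fv(p)])):
    r=least_squares(f,[0.52,-0.03,0]); print(nm,r.x,r.fun.round(1))
    for z in (.074,.0695):
        W=world(r.x,np.array([(0,y,z) for y in (.069,.023,-.023,-.069)])); print(((proj(V,W)-[170,150])*3.2).round(0).tolist())
    if nm=="tw": np.save("p.npy",r.x)
print("wristcam",-V["R"].T@V["t"])
# free key width/heights:
```

```text
top [ 0.51692299 -0.03527759 -0.07810761] [-1.3 -1.3  0.8 -1.3  1.5  1.4 -0.9  1.  -0.1 -0.2]
[[510.0, 112.0], [368.0, 114.0], [227.0, 115.0], [86.0, 117.0]]
[[510.0, 109.0], [370.0, 110.0], [231.0, 111.0], [91.0, 113.0]]
scene [ 0.52606756 -0.03194149 -0.08558511] [ 1.4 -0.9  0.5  1.1 -2.1  0.3  0.2 -1.3]
[[522.0, 140.0], [382.0, 140.0], [242.0, 141.0], [102.0, 141.0]]
[[522.0, 136.0], [384.0, 136.0], [245.0, 137.0], [107.0, 137.0]]
wrist [ 0.5196867  -0.03419278 -0.07913267] [ 2.2  3.3 -2.5  4.1 -5.5 -1.5  4.1 -2.4  1.7  1.3]
[[514.0, 120.0], [373.0, 122.0], [232.0, 123.0], [91.0, 124.0]]
[[514.0, 117.0], [374.0, 118.0], [235.0, 119.0], [96.0, 120.0]]
tw [ 0.5191465  -0.03441429 -0.07877668] [-1.7 -2.4  0.3 -2.2  1.   0.4 -1.3 -0.1 -0.6 -1.3  2.   2.8 -2.8  3.8
 -6.  -1.9  3.9 -3.   1.5  0.7]
[[513.0, 119.0], [372.0, 120.0], [231.0, 121.0], [90.0, 123.0]]
[[513.0, 115.0], [374.0, 116.0], [234.0, 118.0], [95.0, 119.0]]
wristcam [0.44204632 0.03379782 0.36355476]
```

Run:
```python
from h import *
T=load("top");S=load("scene");V=load("wrist1")
zs=[.074,.0695,.074,.074]
for nm,c,k,s,o in (("top",T,[(262,193),(345,199),(430,203),(513,209)],4,(310,180)),("wrist",V,[(513,112),(378,113),(233,115),(97,119)],3.2,(170,150)),("scene",S,[(492,138),(411,144),(329,138),(250,138)],5,(175,175))):
    P=np.array([back(c,np.array(u)/s+o,z) for u,z in zip(k,zs)]); print(nm,P.round(4).tolist())
```

```text
top [[0.5224, 0.0323, 0.074], [0.5188, -0.013, 0.0695], [0.5152, -0.0576, 0.074], [0.511, -0.102, 0.074]]
wrist [[0.5223, 0.0345, 0.074], [0.52, -0.0099, 0.0695], [0.5152, -0.0563, 0.074], [0.5126, -0.1006, 0.074]]
scene [[0.5273, 0.0373, 0.074], [0.5245, -0.0084, 0.0695], [0.5213, -0.0538, 0.074], [0.5183, -0.098, 0.074]]
```

```bash
cat > k.py <<'E'
from go import *
P=np.array([.5172,-.0343,-.0787])
import sys
def k(i,z): go(world(P,(0,.115-.046*i,z))[0],P[2]+np.pi/2)
k(int(sys.argv[1]),float(sys.argv[2]))
E
python3 k.py 1 .095
```

```text
t 1.85 pos [0.5207 0.0303 0.2323] F [-0.82  0.21  0.39] open -0.0 q6 [-0.14 -0.04  1.96  0.    1.23 -1.62]
tool axes
 [[-0.002  0.084  0.996]
 [ 0.001  0.996 -0.084]
 [-1.     0.001 -0.002]]
shift units [2.745 0.085 0.037] turn [-0.33 -0.13 -0.04]
```

drive_tool(
  series=[
    [[0.8,0.08,0.04],[-0.3,0,0]],
    [[0.8,0,0],[0,0,0]],
    [[0.7,0,0],[0,0,0]],
    [[0,0,0],[0,0,0]],
    [[0,0,0],[0,0,0]],
  ],
)

```text
time: 2.35
eef_pos: [0.5219, 0.0413, 0.1171]
tcp_rot: [0.025, 0.706, -0.024, 0.708]
contact_force: [0.5, 0.1, 0.6]
opening: 0.001
```

```bash
python3 k.py 1 .095
```

```text
t 2.35 pos [0.5219 0.0413 0.1171] F [0.53 0.08 0.62] open 0.0 q6 [-0.12  0.09  2.05  0.    1.   -1.62]
tool axes
 [[ 0.003  0.069  0.998]
 [ 0.002  0.998 -0.069]
 [-1.     0.002  0.003]]
shift units [ 0.442 -0.136  0.022] turn [ 0.54  0.15 -0.11]
```

drive_tool(
  series=[
    [[0.1,-0.13,0.02],[0.5,0,0]],
    [[0,0,0],[0,0,0]],
    [[0,0,0],[0,0,0]],
  ],
)

```text
time: 2.65
eef_pos: [0.5249, 0.0354, 0.1168]
tcp_rot: [0.027, 0.703, -0.027, 0.71]
contact_force: [0.7, 0.0, 1.0]
opening: -0.0
```

```bash
python3 k.py 1 .095
```

```text
t 2.65 pos [0.5249 0.0354 0.1168] F [0.73 0.03 1.  ] open -0.0 q6 [-0.13  0.1   2.04  0.    0.99 -1.62]
tool axes
 [[ 0.011  0.076  0.997]
 [ 0.001  0.997 -0.076]
 [-1.     0.001  0.01 ]]
shift units [ 0.436 -0.021 -0.048] turn [ 0.14  0.6  -0.08]
```

drive_tool(
  series=[
    [[0.1,0,-0.04],[0,0.6,0]],
  ],
)

```text
time: 2.75
eef_pos: [0.5243, 0.0353, 0.1137]
tcp_rot: [0.027, 0.705, -0.027, 0.708]
contact_force: [0.6, 0.8, 0.2]
opening: 0.0
```

drive_tool(
  series=[
    [[0.1,0,0],[0,0,0]],
  ],
)

```text
time: 2.85
eef_pos: [0.5248, 0.0351, 0.1093]
tcp_rot: [0.027, 0.705, -0.027, 0.708]
contact_force: [0.1, -0.2, 0.5]
opening: -0.001
```

```bash
python3 k.py 1 .095
```

```text
t 2.85 pos [0.5248 0.0351 0.1093] F [ 0.07 -0.25  0.51] open -0.0 q6 [-0.13  0.11  2.04  0.    0.98 -1.62]
tool axes
 [[ 0.005  0.077  0.997]
 [ 0.001  0.997 -0.077]
 [-1.     0.001  0.005]]
shift units [ 0.285 -0.016 -0.044] turn [ 0.12  0.29 -0.07]
```

drive_tool(
  series=[
    [[0.12,-0.01,-0.04],[0,0.3,0]],
    [[0.1,0,0],[0,0,0]],
  ],
)

```text
time: 3.05
eef_pos: [0.523, 0.0346, 0.0978]
tcp_rot: [0.028, 0.706, -0.027, 0.707]
contact_force: [-0.6, -0.3, -0.4]
opening: -0.0
```

drive_tool(
  series=[
    [[0.06,0,0],[0,0,0]],
  ],
)

```text
time: 3.15
eef_pos: [0.5226, 0.0345, 0.0939]
tcp_rot: [0.028, 0.707, -0.027, 0.706]
contact_force: [0.2, -0.4, -0.8]
opening: 0.002
```

```bash
python3 k.py 1 .085
```

```text
t 3.15 pos [0.5226 0.0345 0.0939] F [ 0.17 -0.44 -0.81] open 0.0 q6 [-0.13  0.13  2.05  0.    0.96 -1.62]
tool axes
 [[-0.001  0.077  0.997]
 [ 0.001  0.997 -0.077]
 [-1.     0.001 -0.001]]
shift units [ 0.179 -0.001  0.001] turn [ 0.1  -0.05 -0.07]
```

Well centred over key1. I'll descend gently, one row at a time.

drive_tool(
  series=[
    [[0.06,0,0],[0,0,0]],
  ],
)

```text
time: 3.25
eef_pos: [0.5224, 0.0346, 0.0903]
tcp_rot: [0.028, 0.707, -0.027, 0.706]
contact_force: [0.3, 0.9, -0.2]
opening: -0.001
```

drive_tool(
  series=[
    [[0.05,0,0],[0,0,0]],
  ],
)

```text
time: 3.35
eef_pos: [0.5221, 0.0346, 0.0872]
tcp_rot: [0.028, 0.707, -0.027, 0.706]
contact_force: [0.3, 1.4, 0.2]
opening: 0.003
```

drive_tool(
  series=[
    [[0.04,0,0],[0,0,0]],
  ],
)

```text
time: 3.45
eef_pos: [0.522, 0.0346, 0.0849]
tcp_rot: [0.028, 0.707, -0.027, 0.706]
contact_force: [0.9, -0.4, 1.5]
opening: 0.003
```

drive_tool(
  series=[
    [[0.03,0,0],[0,0,0]],
  ],
)

```text
time: 3.55
eef_pos: [0.5221, 0.0346, 0.0835]
tcp_rot: [0.028, 0.708, -0.027, 0.706]
contact_force: [-0.3, -0.8, 2.7]
opening: -0.002
```

drive_tool(
  series=[
    [[0.03,0,0],[0,0,0]],
  ],
)

```text
time: 3.65
eef_pos: [0.5221, 0.0346, 0.0823]
tcp_rot: [0.028, 0.708, -0.027, 0.705]
contact_force: [-1.2, 0.4, 3.9]
opening: -0.001
```

drive_tool(
  series=[
    [[-0.5,0,0],[0,0,0]],
    [[-0.1,-0.45,0],[0,0,0]],
    [[0,-0.45,0],[0,0,0]],
    [[0,0,0],[0,0,0]],
  ],
)

```text
time: 4.05
eef_pos: [0.5192, -0.011, 0.1131]
tcp_rot: [0.027, 0.707, -0.026, 0.706]
contact_force: [0.4, 1.3, -0.1]
opening: 0.002
```

```bash
python3 k.py 2 .085
```

```text
t 4.05 pos [ 0.5192 -0.011   0.1131] F [ 0.45  1.3  -0.1 ] open 0.0 q6 [-0.22  0.09  2.05  0.    0.99 -1.71]
tool axes
 [[-0.001  0.075  0.997]
 [ 0.001  0.997 -0.075]
 [-1.     0.001 -0.001]]
shift units [ 0.562 -0.008 -0.003] turn [ 0.21 -0.07 -0.05]
```

drive_tool(
  series=[
    [[0.25,0,0],[0,0,0]],
    [[0.15,0,0],[0,0,0]],
    [[0.06,0,0],[0,0,0]],
  ],
)

```text
time: 4.35
eef_pos: [0.5191, -0.0099, 0.088]
tcp_rot: [0.027, 0.707, -0.026, 0.706]
contact_force: [-0.3, -1.8, 0.7]
opening: 0.0
```

drive_tool(
  series=[
    [[0.04,0,0],[0,0,0]],
  ],
)

```text
time: 4.45
eef_pos: [0.5185, -0.0092, 0.0847]
tcp_rot: [0.027, 0.708, -0.026, 0.706]
contact_force: [-0.4, -0.2, -0.2]
opening: 0.001
```

drive_tool(
  series=[
    [[0.03,-0.04,0],[0,0,0]],
  ],
)

```text
time: 4.55
eef_pos: [0.5179, -0.0106, 0.0824]
tcp_rot: [0.027, 0.708, -0.025, 0.705]
contact_force: [0.5, 0.3, 0.8]
opening: -0.005
```

drive_tool(
  series=[
    [[0.02,0,0],[0,0,0]],
  ],
)

```text
time: 4.65
eef_pos: [0.5178, -0.0104, 0.081]
tcp_rot: [0.027, 0.708, -0.025, 0.705]
contact_force: [-0.0, 0.2, 0.3]
opening: -0.002
```

drive_tool(
  series=[
    [[0.02,0,0],[0,0,0]],
  ],
)

```text
time: 4.75
eef_pos: [0.5178, -0.0103, 0.0803]
tcp_rot: [0.027, 0.708, -0.025, 0.705]
contact_force: [-2.0, 0.2, 5.4]
opening: 0.004
```

Key2 gave nothing until z=0.0803, 4.2 mm lower than key1, and then stopped stiff at about 5 N. It is the latched one. I'll lift and go on to key3.

drive_tool(
  series=[
    [[-0.5,0,0],[0,0,0]],
    [[-0.15,-0.45,0],[0,0,0]],
    [[0,-0.45,0],[0,0,0]],
    [[0,0,0],[0,0,0]],
  ],
)

```text
time: 5.15
eef_pos: [0.5152, -0.056, 0.1145]
tcp_rot: [0.026, 0.708, -0.024, 0.705]
contact_force: [0.5, 1.1, 0.2]
opening: 0.003
```

```bash
python3 k.py 3 .085
```

```text
t 5.15 pos [ 0.5152 -0.056   0.1145] F [0.52 1.1  0.19] open 0.0 q6 [-0.3   0.09  2.06  0.    1.   -1.8 ]
tool axes
 [[-0.003  0.071  0.997]
 [ 0.002  0.997 -0.071]
 [-1.     0.002 -0.003]]
shift units [ 0.59  -0.026  0.007] turn [ 0.43 -0.2  -0.1 ]
```

drive_tool(
  series=[
    [[0.25,-0.02,0],[0.4,-0.2,-0.1]],
    [[0.17,0,0],[0,0,0]],
    [[0.06,0,0],[0,0,0]],
  ],
)

```text
time: 5.45
eef_pos: [0.5152, -0.0561, 0.0888]
tcp_rot: [0.028, 0.706, -0.028, 0.707]
contact_force: [-0.1, -0.1, -0.7]
opening: 0.001
```

drive_tool(
  series=[
    [[0.05,0,0],[0,0,0]],
  ],
)

```text
time: 5.55
eef_pos: [0.5145, -0.0553, 0.085]
tcp_rot: [0.028, 0.707, -0.027, 0.706]
contact_force: [0.1, 0.6, 1.8]
opening: 0.007
```

drive_tool(
  series=[
    [[0.03,0,0],[0,0,0]],
  ],
)

```text
time: 5.65
eef_pos: [0.5145, -0.0552, 0.0831]
tcp_rot: [0.028, 0.707, -0.027, 0.706]
contact_force: [-0.0, -2.2, 2.9]
opening: -0.0
```

drive_tool(
  series=[
    [[0.03,0,0],[0,0,0]],
  ],
)

```text
time: 5.75
eef_pos: [0.5146, -0.0552, 0.0819]
tcp_rot: [0.027, 0.707, -0.027, 0.706]
contact_force: [-1.8, -0.7, 3.5]
opening: 0.003
```

drive_tool(
  series=[
    [[-0.5,0,0],[0,0,0]],
    [[-0.15,-0.45,0],[0,0,0]],
    [[0,-0.47,0],[0,0,0]],
    [[0,0,0],[0,0,0]],
  ],
)

```text
time: 6.15
eef_pos: [0.5112, -0.1005, 0.1148]
tcp_rot: [0.027, 0.707, -0.026, 0.706]
contact_force: [0.7, 1.4, -1.6]
opening: 0.001
```

```bash
python3 k.py 4 .085
```

```text
t 6.15 pos [ 0.5112 -0.1005  0.1148] F [ 0.74  1.43 -1.55] open 0.0 q6 [-0.39  0.1   2.05  0.    1.   -1.89]
tool axes
 [[-0.002  0.075  0.997]
 [ 0.002  0.997 -0.075]
 [-1.     0.001 -0.002]]
shift units [ 0.596 -0.052  0.018] turn [ 0.23 -0.11 -0.08]
```

drive_tool(
  series=[
    [[0.25,-0.05,0.02],[0.2,-0.1,0]],
    [[0.17,0,0],[0,0,0]],
    [[0.06,-0.02,0],[0,0,0]],
  ],
)

```text
time: 6.45
eef_pos: [0.5116, -0.1025, 0.0884]
tcp_rot: [0.029, 0.707, -0.027, 0.706]
contact_force: [0.0, 0.4, 0.3]
opening: -0.001
```

drive_tool(
  series=[
    [[0.05,0,0],[0,0,0]],
  ],
)

```text
time: 6.55
eef_pos: [0.511, -0.1018, 0.0847]
tcp_rot: [0.029, 0.707, -0.026, 0.706]
contact_force: [1.4, -1.0, 1.8]
opening: -0.004
```

drive_tool(
  series=[
    [[0.03,0,0],[0,0,0]],
  ],
)

```text
time: 6.65
eef_pos: [0.5111, -0.1018, 0.0829]
tcp_rot: [0.028, 0.707, -0.026, 0.706]
contact_force: [-1.2, -2.9, 3.5]
opening: 0.0
```

drive_tool(
  series=[
    [[0.03,0,0],[0,0,0]],
  ],
)

```text
time: 6.75
eef_pos: [0.5111, -0.1018, 0.0816]
tcp_rot: [0.028, 0.708, -0.026, 0.705]
contact_force: [-2.2, -1.3, 5.3]
opening: 0.005
```

drive_tool(
  series=[
    [[-0.5,0,0],[0,0,0]],
    [[-0.2,0.6,0],[0,0,0]],
    [[0,0.6,0],[0,0,0]],
    [[0,0.6,0],[0,0,0]],
    [[0,0,0],[0,0,0]],
  ],
)

```text
time: 7.25
eef_pos: [0.5188, -0.0087, 0.1181]
tcp_rot: [0.03, 0.707, -0.026, 0.706]
contact_force: [-0.3, -0.6, 0.2]
opening: -0.001
```

```bash
python3 k.py 2 .085
python3 - <<'E'
from plant import ctrl
import cv2
a=ctrl.read_camera("scene")["img"][175:245,175:325,::-1]; cv2.imwrite("pics/scene2c.png",cv2.resize(a,None,fx=5,fy=5,interpolation=cv2.INTER_CUBIC))
E
```

```text
t 7.25 pos [ 0.5188 -0.0087  0.1181] F [-0.27 -0.62  0.19] open -0.0 q6 [-0.22  0.09  2.05  0.01  1.01 -1.71]
tool axes
 [[-0.001  0.08   0.997]
 [ 0.006  0.997 -0.08 ]
 [-1.     0.006 -0.002]]
shift units [ 0.663 -0.057  0.009] turn [-0.09 -0.11 -0.33]
```

View pics/scene2c.png

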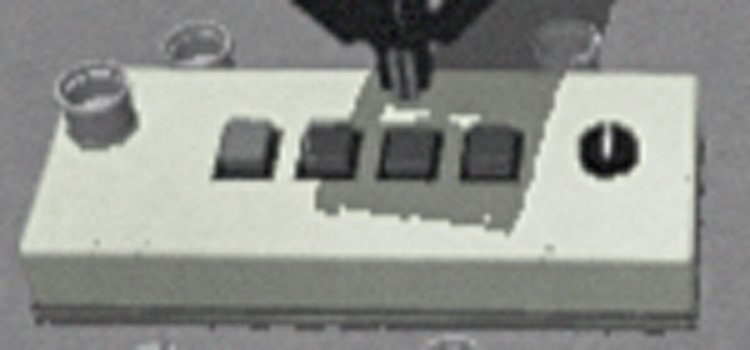

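The key2 top edge is hard to judge in the shadow (crop about 411,125). I'll enlarge it and compare with the first picture.

Run:
```python
from plant import ctrl
import cv2,numpy as np
b=ctrl.read_camera("scene")["img"][195:213,215:283,::-1]; a=cv2.imread("pics/scene0.png")[195:213,215:283]
b=np.clip(b.astype(float)*1.6,0,255).astype(np.uint8)
cv2.imwrite("pics/cmp.png",np.vstack([cv2.resize(x,None,fx=11,fy=11,interpolation=cv2.INTER_NEAREST) for x in (a,b)]))
```

```text
(no output)
```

View pics/cmp.png

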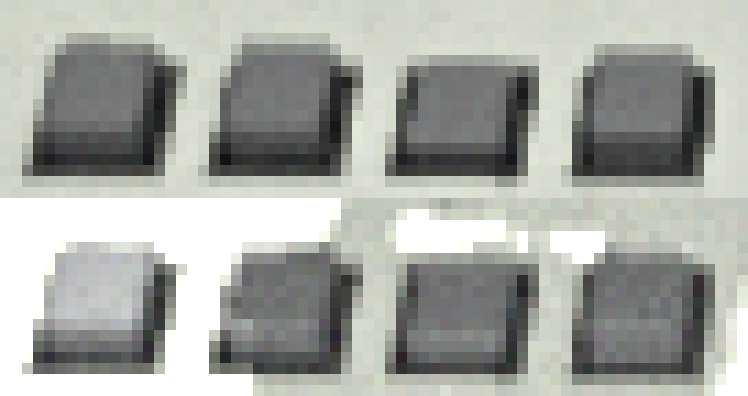

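Key2 still stands about one pixel lower than its neighbours, so it is still latched. Now the full press.

drive_tool(
  series=[
    [[0.3,-0.05,0],[0,-0.1,-0.3]],
    [[0.2,0,0],[0,0,0]],
    [[0.06,0,0],[0,0,0]],
  ],
)

```text
time: 7.65
eef_pos: [0.5192, -0.0156, 0.0896]
tcp_rot: [0.029, 0.706, -0.03, 0.707]
contact_force: [-0.3, 0.1, -0.0]
opening: 0.001
```

drive_tool(
  series=[
    [[0.04,-0.03,0],[0,0,0]],
    [[0.04,0,0],[0,0,0]],
  ],
)

```text
time: 7.85
eef_pos: [0.5189, -0.0182, 0.0849]
tcp_rot: [0.03, 0.706, -0.031, 0.707]
contact_force: [-0.0, 1.9, 0.6]
opening: -0.0
```

```bash
python3 k.py 2 .080
```

```text
t 7.85 pos [ 0.5189 -0.0182  0.0849] F [-0.03  1.86  0.55] open -0.0 q6 [-0.23  0.14  2.07 -0.    0.94 -1.71]
tool axes
 [[ 0.     0.085  0.996]
 [-0.001  0.996 -0.085]
 [-1.    -0.001  0.   ]]
shift units [ 0.097  0.136 -0.009] turn [-0.4   0.02  0.07]
```

drive_tool(
  series=[
    [[-0.02,0.13,0],[0,0,0]],
    [[0,0,0],[0,0,0]],
  ],
)

```text
time: 8.05
eef_pos: [0.5196, -0.0118, 0.086]
tcp_rot: [0.03, 0.706, -0.031, 0.707]
contact_force: [-0.1, -0.3, -0.6]
opening: -0.002
```

```bash
python3 k.py 2 .080
```

```text
t 8.05 pos [ 0.5196 -0.0118  0.086 ] F [-0.07 -0.27 -0.55] open -0.0 q6 [-0.22  0.14  2.07 -0.    0.94 -1.7 ]
tool axes
 [[ 0.     0.087  0.996]
 [-0.001  0.996 -0.087]
 [-1.    -0.001  0.   ]]
shift units [ 0.12   0.008 -0.013] turn [-0.47  0.03  0.05]
```

drive_tool(
  series=[
    [[0.06,0,0],[0,0,0]],
    [[0.04,0,0],[0,0,0]],
  ],
)

```text
time: 8.25
eef_pos: [0.5203, -0.0116, 0.0817]
tcp_rot: [0.03, 0.706, -0.031, 0.707]
contact_force: [-0.4, -0.7, 0.3]
opening: -0.001
```

drive_tool(
  series=[
    [[0.04,0,0],[0,0,0]],
    [[0.04,0,0],[0,0,0]],
  ],
)

```text
time: 8.45
eef_pos: [0.5206, -0.0115, 0.0785]
tcp_rot: [0.03, 0.706, -0.031, 0.707]
contact_force: [-3.0, -0.3, 6.2]
opening: -0.001
```

drive_tool(
  series=[
    [[0.04,0,0],[0,0,0]],
    [[0.04,0,0],[0,0,0]],
  ],
)

```text
time: 8.65
eef_pos: [0.5206, -0.0115, 0.0765]
tcp_rot: [0.03, 0.707, -0.031, 0.706]
contact_force: [-3.6, 0.5, 8.0]
opening: -0.007
```

drive_tool(
  series=[
    [[0.05,0,0],[0,0,0]],
    [[0.05,0,0],[0,0,0]],
  ],
)

```text
time: 8.85
eef_pos: [0.5207, -0.0116, 0.0749]
tcp_rot: [0.029, 0.708, -0.03, 0.705]
contact_force: [-8.1, 0.3, 17.8]
opening: 0.001
```

drive_tool(
  series=[
    [[0.06,0,0],[0,0,0]],
  ],
)

```text
time: 8.95
eef_pos: [0.5207, -0.0116, 0.0748]
tcp_rot: [0.029, 0.709, -0.03, 0.704]
contact_force: [-9.7, 1.0, 22.6]
opening: -0.0
```

drive_tool(
  series=[
    [[0.06,0,0],[0,0,0]],
  ],
)

```text
time: 9.05
eef_pos: [0.5208, -0.0116, 0.0749]
tcp_rot: [0.029, 0.71, -0.03, 0.703]
contact_force: [-9.2, 2.0, 19.1]
opening: 0.003
```

Bottomed out at z = 0.0748 with about 20 N. Now I'll let go and move clear, back and up.

drive_tool(
  series=[
    [[-0.3,0,0],[0,0,0]],
    [[-0.6,0,0],[0,0,0]],
    [[-0.8,0,0],[0,0,0]],
    [[-0.8,0,0],[0,0,0]],
    [[-0.8,0,0],[0,0,0]],
  ],
)

```text
time: 9.55
eef_pos: [0.5191, -0.0108, 0.2394]
tcp_rot: [0.03, 0.714, -0.029, 0.699]
contact_force: [0.2, 0.0, 0.5]
opening: -0.005
```

drive_tool(
  series=[
    [[0,0.8,0],[0,0,0]],
    [[0,0.9,0],[0,0,0]],
    [[0,0.9,0],[0,0,0]],
    [[0,0.9,0],[0,0,0]],
    [[0,0.8,0],[0,0,0]],
  ],
)

```text
time: 10.05
eef_pos: [0.5438, 0.2048, 0.2496]
tcp_rot: [0.033, 0.706, -0.034, 0.706]
contact_force: [0.4, -0.4, 0.9]
opening: 0.003
```

drive_tool(
  series=[
    [[0,0,0],[0,0,0]],
    [[0,0,0],[0,0,0]],
    [[0,0,0],[0,0,0]],
  ],
)

```text
time: 10.35
eef_pos: [0.5431, 0.2094, 0.2485]
tcp_rot: [0.031, 0.707, -0.031, 0.706]
contact_force: [0.8, -1.1, -0.3]
opening: -0.0
```

Run:
```python
from plant import ctrl
import cv2,numpy as np
s=ctrl.read_camera("scene")["img"][:,:,::-1]; cv2.imwrite("pics/scene3.png",s)
cv2.imwrite("pics/top3.png",ctrl.read_camera("top")["img"][:,:,::-1])
b=s[195:213,215:283]; a=cv2.imread("pics/scene0.png")[195:213,215:283]
cv2.imwrite("pics/cmp3.png",np.vstack([cv2.resize(x,None,fx=11,fy=11,interpolation=cv2.INTER_NEAREST) for x in (a,b)]))
st=ctrl.get_state();print(st["time"],st["eef_pos"],st["dq"].round(3))
```

```text
10.45 [0.54318321 0.208723   0.24856242] [-0.008 -0.004 -0.002  0.001 -0.001 -0.001]
```

View pics/cmp3.png

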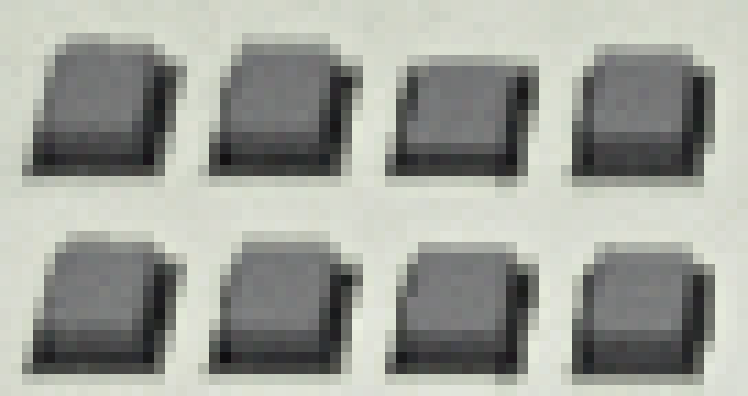

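View pics/top3.png

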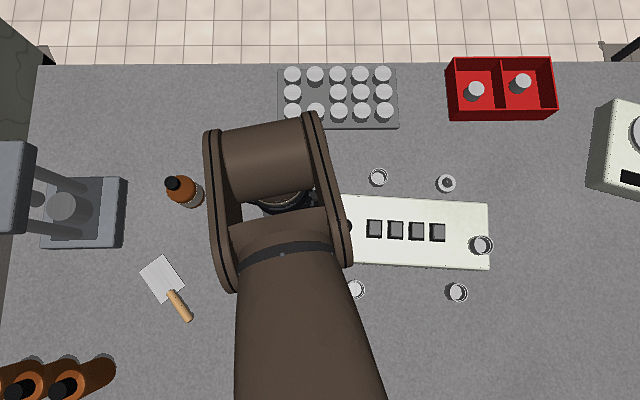

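Key2 (crop about 460,245) is now level with the other three. The cups, the die, the bottle and the spatula stand at their original pixels, and the arm is clear.

```bash
python3 -c "
from plant import ctrl
print(ctrl.sign_off())"
```

```text
the job is handed in; nothing more can be done
None
```

The latched key was key2, the second from the dial. It is now released and level with the other three, and the job is handed in.

- **Taps:** with the fingers shut, I tapped keys 1 to 4 in order, starting at the dial. The free keys went down about 2.5–3 mm at roughly 3.5–5.3 N. Key2 met the fingers about 4.2 mm lower and did not give under about 5 N.
- **Release:** I then pressed key2 to the bottom, TCP height 0.0748 m at about 20 N, and let go.
- **Last checks:** in the last pictures all four keys stand level. The cups, the die, the bottle and the spatula are where they were, except that one cup is partly hidden behind the arm in the last top view. The arm was clear of everything at 10.45 s, well inside the 51 s limit.
- **Disagreements:** the scene camera put the keys 5–8 mm farther from the robot, in x, than the other two cameras, so I used the top and wrist cameras. On the final approach the tool had drifted about 7 mm along the row, and I corrected that before touching key2. A mid-job picture of key2 in shadow was hard to read, but an enlarged crop showed it still latched before the press.

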